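# Draw the round-ended icing scraper from its sloped slot and close the keeper

### The job

Get the icing scraper with the half-round end out of the sloped rack and lay it flat in the dark baking tray; the slots are too narrow for a finger on either side of it, so it has to be coaxed part-way out over the rack's open front edge, without bearing down hard on it. Leave the rack's wire keeper swung forward and down, fully home in its catches, with the other two scrapers still in their slots and nothing else on the worktop disturbed.

Things in the scene. Friction and masses are not known exactly. Their poses are not given: they have to be found in the camera images.
- rack: Grey rack, fixed, 180 deep (its x) x 206 mm wide (y); origin on the worktop under its centre, x pointing away from the open front. Three slots along x, 62 mm wide, centred at y = -67, 0, 67 mm. Their floor slopes 0.17 rad: 50 mm high at x = 0, 65 mm at the lipless front edge (x = -89 mm), 35 mm at the back wall. Slot walls: 5 mm thick, 25 mm above the floor.
- scraper_round: White flat smooth plastic scraper, 150 long (its x) x 50 wide x 6 mm thick, about 70 g; end towards the rack's front (-x) is square, the far end (+x) is a half circle of 25 mm radius. Origin at the centre of its underside, z up through its face. It lies flat on the sloping floor of one of the slots, its front end 22 mm behind the rack's front edge.
- scraper_square: White flat scraper of the same 150 x 50 x 6 mm, both ends square, in another slot; origin at the centre of its underside. Must stay in its slot.
- scraper_fork: White flat scraper of the same 150 x 50 x 6 mm, its far end slotted into two prongs (slot 18 mm wide, 35 mm deep), in another slot; origin at the centre of its underside. Must stay in its slot.
- tray: Dark steel baking tray fixed to the worktop, 250 (its x) x 170 (its y) x 18 mm high, walls and floor 4 mm thick; origin at the centre of its underside on the worktop.
- bail (a joint): The rack's keeper: a steel wire U-bail, its wire 9 mm thick, hinged on both sides of the rack. 0 rad = down, level, its crossbar in front of the slot mouths and its arms in the catches; grows as it is swung up and back; 1.57 = upright. It is stiff enough to stay where it is left.
- bail_bar (a point): Middle of the keeper's crossbar, which runs 227 mm along the rack's y, 152 mm from the hinge line.
- bail_hinge (a point): Middle of the keeper's hinge line, which runs along the rack's y, 50 mm behind the rack's centre and 85 mm above the worktop.
- bottle_a: Clear capped bottle with a paper label, 50 mm across, 150 tall; bystander, origin under its centre.
- bottle_b: White capped bottle, 44 mm across, 120 tall; bystander, origin under its centre.
- case_box: Yellow box, 60 x 90 x 100 mm; bystander, origin under its centre.
- cutter: Steel ring cutter, 70 mm across, 30 tall; bystander, origin under its centre.
- bowl: Steel bowl, 140 mm across, 60 tall; bystander, origin under its centre.
- cup: White cup, 76 mm across, 85 tall; bystander, origin under its centre.
- spatula: Wood-handled steel spatula lying flat, 240 mm long; bystander, origin under its middle.
There are look-alikes about, which are no part of the job. Leave any pink or purple look-alike of the scraper_round alone.

How it is judged (in metres and radians):
At the end, for the whole second after the job is handed in: The round-ended scraper lies flat (within 0.08 rad, either face up) and still on the tray's floor inside its rim, the keeper is down within 0.06 rad of closed, and the other two scrapers are within 30 mm of where they started in their slots (x of scraper_round in the frame of tray between -0.12 and 0.12 m and y of scraper_round in the frame of tray between -0.08 and 0.08 m and z of scraper_round in the frame of tray below 0.013 m and (angle between scraper_round's own z axis and vertical below 0.08 rad or angle between scraper_round's own z axis and vertical above 3.06 rad) and linear speed of scraper_round below 0.02 m/s and value of joint bail below 0.06 rad and distance of each of scraper_square, scraper_fork from where it was at the start of the episode below 0.03 m); the robot touches nothing.
It fails at once if the round-ended scraper is pressed against the rack with more than 60 N (contact force between scraper_round and rack above 60 N).
It fails at once if another scraper is shifted more than 40 mm (distance of any of scraper_square, scraper_fork from where it was at the start of the episode above 0.04 m).
It fails at once if a bottle, the yellow box, the ring cutter, the bowl, the cup or the spatula is moved more than 40 mm (distance of any of bottle_a, bottle_b, case_box, cutter, bowl, cup, spatula from where it was at the start of the episode above 0.04 m).
It also fails if it takes over 67 s, if anything falls off the work surface, if the arm or the gripper's body presses on something with over 40 N, if the wrist force passes 120 N, or if a joint passes its speed limit or range.

### The arm

A 6-joint arm with a two-finger parallel gripper is mounted at the origin on the work surface. World frame = base frame: x ahead of the robot, y to its left, z up, the work surface at z = 0. Lengths are in m, angles in degrees, forces in N, time in s.
With the tool pointing down it reaches from about 0.3 to 0.75 m from the base axis. Payload 8.5 kg.
Tool frame: the origin (TCP) lies midway between the tips of the shut fingers; the grasp point (between the pads) lies 19 mm behind it; z points along the fingers, y is the line along which they close (so a half turn about z gives the same grasp; the last joint's range is limited). The gripper opens to 85 mm and grips with 20 to 120 N. Pads are 22 mm wide; open, the fingers measure 114 mm over their backs; the gripper's body (76 mm by 85 mm) begins 54 mm behind the grasp point. The pads swing forward as they close: fully open they stand 13 mm farther back than shut.
Start: joints at [58.425, 21.807, 74.336, -0, 83.858, -12.336], TCP at [0.181, 0.519, 0.231] pointing down, gripper open.
Joint ranges: [-178.18, 178.18], [-50.72, 133.34], [12.68, 142.11], [-81.47, 261.47], [9.98, 163.14], [-165.26, 165.26]. Speed limits (degrees/s): [136.94, 136.94, 180, 180, 180, 180].

### API

Orientations are given as a 3x3 rotation matrix whose columns are the frame's x, y, z axes.
In Python, from rig import env gives the robot as it stands. The module is installed in compiled form; this text tells all that it offers.
- The arm moves only by the tool jog_arm, never from a script. Its argument "targets" is a list of rows, each a list of 6 numbers: the shift along the tool's x, y, z in cm, then the turn, a rotation vector about the tool's x, y, z in degrees. A call has 1 to 8 rows; each row is the pose to reach, as a shift and turn from the pose commanded when the call began, along the tool's axes at that moment; what a row does not reach only later rows make up. A row lasts 1/12 s, in which the tool goes at most 41.7 mm and 7.16 degrees, less where a joint would pass 70% of its speed; a pose out of reach is approached as far as the arm can. A call with a gripper value outside its range is refused whole. "hand" is the opening, from 0 (shut) to 1 (fully open), set as the call begins (left out, the last holds). The fingers move at their own pace and stop on an object; "newtons" is the grip in N (left out, the last holds). Time passes only in rows, so rows that repeat a pose let the fingers close. It gives the time, the measured TCP pose, the force, the opening and the grip force at its end, in the units of the state.
- env.observe(): the state, without advancing time (a new reading comes with each control period).
- env.get_image(name): name is "scene" or "top" or "wrist"; returns a dict with "frame" (400x640x3 uint8, red, green, blue), "depth" (400x640 float32, m along the optical axis (not along the pixel's ray), 0 where there is no reading), "fovy" (degrees; the focal length in pixels is half the picture's height over the tangent of half this angle, whatever the lens; pixels are square), "cx", "cy" (the principal point, pixels), "cam_to_world" (4x4, takes a point from camera to world coordinates). Camera axes: x right, y down, z forward; pixel columns grow to the right and rows downward; lengths in m; the calibration is good to about 2 mm. A picture is of the moment at which its call begins.
- env.close_job(): hands the job in; it is judged then, once.
Trained networks look in the newest picture that a camera, given by its name, has taken for a name from the list of things; names that differ only in an ending like _2 or _b are one class to them, and where a whole thing is asked for, a point or a joint stands for the part that bears it (a point fixed in the world has none). Each returns a list of dicts, best first, with "score" (0 to 1); they miss things now and then, are a little off and sometimes report something else, mostly with a low value. They report only what shows in the picture. A call takes as long as a camera call. They do not tell look-alikes from the thing itself.
- env.regions_of(camera, target): "pixels" (400x640 bool, what is visible of it) and "point" ([row, column] in pixels, amid what is visible of it).
The state is a dict: "time_s": time; "q": joint angles; "qvel": joint speeds; "joint_efforts": joint torques, N m; "position": TCP position; "tool_rot": TCP orientation; "ft_force": force on the tool from outside, world axes, zero at the start; "wrist_torque": the same for the moment, N m; "grip_width": finger opening in m; "gripper_force": force on a finger pad.
Only numpy, scipy, OpenCV 4.12 (cv2) and the standard library are available. Lean on these libraries where they do the work, as an engineer would, in place of code of your own. Each camera call takes 0.05 s, during which the arm holds its last target. There are 200 camera calls.

## Working session

There is one attempt and no reset: what is moved stays moved. The work goes in short steps, Python scripts to look and compute and a tool call to move; the robot and the scene stay as the last step left them, time stands still between calls to the robot, and variables do not carry over. Pictures are saved under pics/ and viewed, at most 10 in all, crops included, and the job is handed in when it is done.

Besides the shell and the picture viewer there is one more tool, called as name([rows], argument=value, ...), one row to a line, values as JSON. jog_arm: Moves the arm, as the interface text tells. Its arguments: {"type":"object","properties":{"targets":{"type":"array","items":{"type":"array","items":{"type":"number"}}},"hand":{"type":"number"},"newtons":{"type":"number"}},"required":["targets"]}

```bash
mkdir -p pics; cat > h.py <<'E'
import numpy as np, cv2
from rig import env
def cam(n):
    d=env.get_image(n); d['f']=200/np.tan(np.radians(d['fovy'])/2); return d
def save(d,p): cv2.imwrite(p,cv2.cvtColor(d['frame'],cv2.COLOR_RGB2BGR))
def w(d,r,c,z=None):
    r=np.asarray(r,float);c=np.asarray(c,float)
    z=d['depth'][r.astype(int),c.astype(int)] if z is None else z
    p=np.stack([(c-d['cx'])/d['f']*z,(r-d['cy'])/d['f']*z,z],-1)
    return p@d['cam_to_world'][:3,:3].T+d['cam_to_world'][:3,3]
E
python3 - <<'E'
from h import *
np.set_printoptions(precision=3,suppress=True)
for n in ['scene','top']:
    d=cam(n); save(d,f'pics/{n}0.png'); print(n,d['f'],d['cx'],d['cy'],d['cam_to_world'])
    for t in ['rack','scraper_round','scraper_square','scraper_fork','tray','bail_bar','bottle_a','bottle_b','case_box','cutter','bowl','cup','spatula']:
        for g in env.regions_of(n,t)[:3]:
            if g['score']<.3: continue
            r,c=np.nonzero(g['pixels']); m=d['depth'][r,c]>0
            if m.sum()<5: print(t,'nodepth',g['point']);continue
            P=w(d,r[m],c[m]); print(t,round(g['score'],2),np.array(g['point']).astype(int),m.sum(),np.median(P,0),np.percentile(P,2,0),np.percentile(P,98,0))
s=env.observe(); print(s['time_s'],s['tool_rot'],s['grip_width'],s['position'])
E
```

```text
scene 449.6315518798504 323.2021302740475 200.2704203444447 [[ 0.788  0.516 -0.336  0.983]
 [ 0.616 -0.66   0.43  -0.575]
 [ 0.001 -0.546 -0.838  1.151]
 [ 0.     0.     0.     1.   ]]
rack 0.9 [170 364] 2979 [0.601 0.127 0.063] [ 0.475  0.002 -0.001] [0.687 0.303 0.234]
scraper_round 0.72 [184 349] 599 [0.562 0.065 0.057] [0.501 0.034 0.043] [0.637 0.093 0.072]
scraper_round 0.68 [143 303] 509 [0.332 0.149 0.007] [0.268 0.101 0.001] [0.395 0.201 0.012]
scraper_round 0.62 [191 445] 640 [0.807 0.267 0.007] [0.774 0.201 0.002] [0.838 0.34  0.012]
scraper_square 0.97 [164 378] 574 [0.59  0.198 0.056] [0.525 0.168 0.042] [0.665 0.228 0.07 ]
scraper_fork 0.91 [173 361] 524 [0.568 0.134 0.058] [0.512 0.103 0.044] [0.646 0.163 0.069]
tray 0.86 [251 265] 4965 [ 0.51  -0.227  0.005] [ 0.385 -0.309 -0.   ] [ 0.629 -0.143  0.019]
bail_bar 0.67 [158 391] 383 [0.668 0.113 0.23 ] [ 0.6   -0.003  0.053] [0.697 0.23  0.236]
bottle_a 0.97 [137 430] 547 [0.673 0.365 0.079] [0.619 0.354 0.001] [0.693 0.49  0.152]
bottle_a 0.76 [107 382] 333 [0.472 0.399 0.066] [0.45  0.388 0.003] [0.487 0.426 0.123]
bo
[... 2143 characters left out ...]
1] [0.442 0.388 0.011] [0.481 0.42  0.123]
case_box 0.81 [123 281] 665 [0.781 0.087 0.098] [0.757 0.044 0.009] [0.825 0.13  0.105]
bowl 0.97 [244 458] 1417 [ 0.401 -0.513  0.025] [ 0.337 -0.561  0.003] [ 0.46  -0.443  0.063]
bowl 0.59 [190 284] 581 [0.561 0.062 0.057] [0.497 0.035 0.042] [0.629 0.092 0.07 ]
bowl 0.46 [144 264] 318 [0.665 0.11  0.229] [ 0.6   -0.002  0.095] [0.691 0.229 0.236]
cup 0.76 [137 375] 480 [ 0.759 -0.236  0.044] [ 0.711 -0.265  0.   ] [ 0.783 -0.198  0.088]
spatula 0.89 [158 442] 654 [ 0.7   -0.481  0.005] [ 0.535 -0.515 -0.002] [ 0.762 -0.452  0.023]
1.4 [[-0.944  0.33  -0.   ]
 [ 0.33   0.944  0.   ]
 [ 0.     0.    -1.   ]] 0.08549223567809669 [0.181 0.519 0.231]
```

```bash
ls pics
```

```text
scene0.png
top0.png
```

```bash
python3 - <<'E'
import cv2
a=cv2.imread('pics/top0.png')[80:280,160:420]; b=cv2.imread('pics/scene0.png')[90:290,240:500]
cv2.imwrite('pics/c0.png',cv2.resize(cv2.hconcat([a,b])[:, :],(800,308*1),interpolation=cv2.INTER_CUBIC) if 0 else cv2.vconcat([cv2.resize(a,(390,300)),cv2.resize(b,(390,300))]))
E
```

```text
(no output)
```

View pics/c0.png

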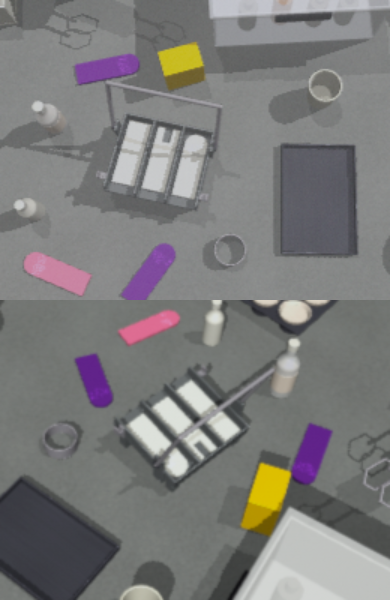

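View pics/scene0.png

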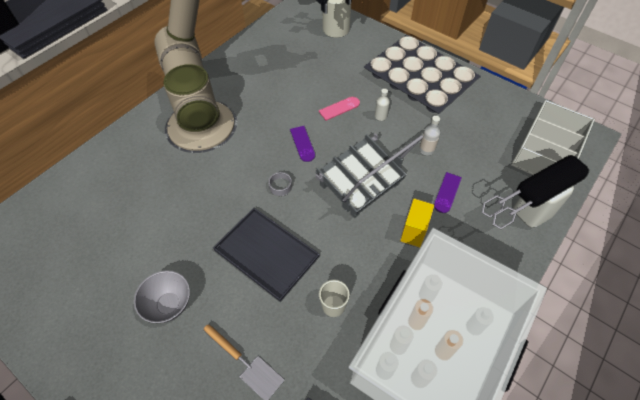

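The top view shows the rack's three white scrapers. The round one is in the slot nearest the tray, at top px (284,191), with its half-round end away from the robot. The keeper is upright behind it, and the look-alikes are pink and purple. Next I'll fit the rack frame.

```bash
cat >> h.py <<'E'
def fit(d,n,t,near,zr=(.03,.08)):
    best=None
    for g in env.regions_of(n,t):
        r,c=np.nonzero(g['pixels']); m=d['depth'][r,c]>0; P=w(d,r[m],c[m]); P=P[(P[:,2]>zr[0])&(P[:,2]<zr[1])]
        if len(P)<80 or np.linalg.norm(np.median(P,0)[:2]-near)>.035: continue
        return P
E
python3 - <<'E'
from h import *
np.set_printoptions(precision=4,suppress=True)
C={}
for n in ['scene','top']:
    d=cam(n)
    for t,near in [('scraper_round',(.562,.064)),('scraper_fork',(.572,.132)),('scraper_square',(.59,.196))]:
        P=fit(d,n,t,near)
        if P is None: print(n,t,'none');continue
        (c,s,a)=cv2.minAreaRect((P[:,:2]*1000).astype(np.float32))
        A=np.c_[P[:,:2],np.ones(len(P))]; k=np.linalg.lstsq(A,P[:,2],rcond=None)[0]
        print(n,t,np.array(c),np.array(s),a,'slope',k[:2],np.hypot(*k[:2]),'dir',np.degrees(np.arctan2(k[1],k[0])),'z@c',k@[c[0]/1000,c[1]/1000,1])
    for g in env.regions_of(n,'bail_bar')[:1]:
        r,c=np.nonzero(g['pixels']); m=d['depth'][r,c]>0; P=w(d,r[m],c[m]); B=P[(P[:,2]>.222)&(P[:,2]<.25)]
        v=cv2.fitLine((B[:,:2]*1000).astype(np.float32),cv2.DIST_HUBER,0,.01,.01).ravel(); 
        q=(B[:,:2]*1000)@v[:2]; lo,hi=np.percentile(q,[1,99]); q0=v[2:]@v[:2]
        print('bar dir',np.degrees(np.arctan2(v[1],v[0])),'len',hi-lo,'mid',v[2:]+((lo+hi)/2-q0)*v[:2],'zmax',np.percentile(B[:,2],[50,90]))
    for g in env.regions_of(n,'tray')[:1]:
        r,c=np.nonzero(g['pixels']); m=d['depth'][r,c]>0; P=w(d,r[m],c[m]); P=P[P[:,2]<.03]
        print('tray',cv2.minAreaRect((P[:,:2]*1000).astype(np.float32)))
    if n=='top':
        # height map around the rack front, protruding things
        rr,cc=np.mgrid[140:240,220:320]; rr=rr.ravel();cc=cc.ravel(); P=w(d,rr,cc); np.save('pts.npy',P)
E
```

```text
scene scraper_round [564.3856  63.9576] [ 60.7012 152.7045] 78.25732421875 slope [-0.1697 -0.0138] 0.17023140197724135 dir -175.36106612968976 z@c 0.056423797798329886
scene scraper_fork [577.7925 129.98  ] [ 56.9798 149.854 ] 76.77692413330078 slope [-0.1762 -0.002 ] 0.17616701930746023 dir -179.35959607186365 z@c 0.056234149794620006
scene scraper_square none
bar dir 78.48875 len 221.2999378755902 mid [674.7865 106.4244] zmax [0.232  0.2351]
tray ((501.34844970703125, -224.9564208984375), (261.3986511230469, 171.71319580078125), 0.1892518848180771)
top scraper_round [566.0759  62.8531] [ 53.9204 145.4553] 78.82196044921875 slope [-0.1661  0.0482] 0.1729806185850591 dir 163.80567807258282 z@c 0.05477313743373943
top scraper_fork [578.6829 128.5932] [ 53.1401 147.7525] 80.71276092529297 slope [-0.1758  0.0295] 0.1782442868723532 dir 170.4606957847603 z@c 0.054784883547222774
top scraper_square [592.6305 193.05  ] [ 52.5675 151.0666] 80.59038543701172 slope [-0.1727  0.0225] 0.17414050224102154 dir 172.57062727758128 z@c 0.054863041722889305
bar dir 79.013885 len 186.37372502659116 mid [674.8946 128.1314] zmax [0.232 0.235]
tray ((502.8168640136719, -229.92230224609375), (251.99501037597656, 177.3736114501953), 0.30611324310302734)
```

jog_arm([
  [-49.6,-30.6,0,0,0,-7.9],
  [-49.6,-30.6,0,0,0,-7.9],
  [-49.6,-30.6,0,0,0,-7.9],
  [-49.6,-30.6,0,0,0,-7.9],
  [-49.6,-30.6,0,0,0,-7.9],
  [-49.6,-30.6,0,0,0,-7.9],
  [-49.6,-30.6,0,0,0,-7.9],
  [-49.6,-30.6,0,0,0,-7.9],
], hand=0)

```text
time_s: 2.67
position: [0.3901, 0.2616, 0.2316]
tool_rot: [[-0.98, 0.197, 0.0], [0.197, 0.98, 0.0], [-0.0, 0.0, -1.0]]
ft_force: [0.9, 0.8, -0.0]
grip_width: -0.0
gripper_force: 0.0
```

jog_arm([
  [-19.2,-15.8,0,0,0,0],
  [-19.2,-15.8,0,0,0,0],
  [-19.2,-15.8,0,0,0,0],
  [-19.2,-15.8,0,0,0,0],
  [-19.2,-15.8,0,0,0,0],
  [-19.2,-15.8,0,0,0,0],
  [-19.2,-15.8,7.0,0,0,0],
  [-19.2,-15.8,7.0,0,0,0],
])

```text
time_s: 3.33
position: [0.5475, 0.0686, 0.1596]
tool_rot: [[-0.98, 0.2, 0.001], [0.2, 0.98, -0.0], [-0.001, 0.0, -1.0]]
ft_force: [0.2, 0.2, -1.4]
grip_width: -0.0001
gripper_force: 0.0
```

```bash
python3 - <<'E'
from h import *
np.set_printoptions(precision=4,suppress=True)
print(env.observe()['position'],env.observe()['ft_force'])
d=cam('wrist'); save(d,'pics/w1.png'); print(d['cam_to_world'])
for t in ['scraper_round','rack']:
  for g in env.regions_of('wrist',t)[:2]:
    r,c=np.nonzero(g['pixels']); m=d['depth'][r,c]>0
    P=w(d,r[m],c[m]); print(t,g['score'],m.sum(),np.percentile(P,[2,50,98],axis=0) if m.sum() else 0, cv2.minAreaRect((P[:,:2]*1000).astype(np.float32)) if m.sum() else 0)
E
```

```text
[0.5475 0.0686 0.1596] [ 0.1543  0.2378 -1.3913]
[[ 0.1996  0.9421  0.2693  0.4803]
 [ 0.9799 -0.192  -0.0546  0.0826]
 [ 0.0002  0.2748 -0.9615  0.3014]
 [ 0.      0.      0.      1.    ]]
scraper_round 0.94 1477 [[ 0.6609  0.2331 -0.0003]
 [ 0.7865  0.3079  0.0053]
 [ 0.816   0.337   0.1169]] ((688.6075439453125, 223.01663208007812), (343.944091796875, 61.644412994384766), 43.718807220458984)
scraper_round 0.57 7170 [[0.4941 0.0411 0.0504]
 [0.5349 0.0704 0.0598]
 [0.5884 0.0977 0.0668]] ((545.1520385742188, 68.4366455078125), (52.548465728759766, 104.50557708740234), 79.01225280761719)
rack 0.94 30119 [[0.4759 0.0249 0.0396]
 [0.5424 0.1701 0.0642]
 [0.6733 0.253  0.1478]] ((630.3855590820312, 234.6988525390625), (513.452392578125, 262.6545715332031), 60.519126892089844)
```

View pics/w1.png

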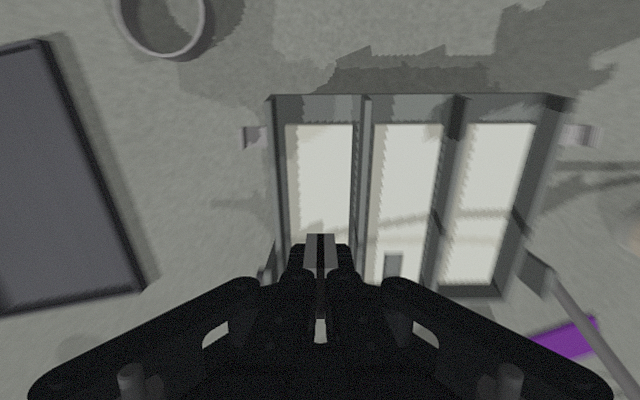

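The wrist view shows the shut fingers over the left-hand slot, with the scraper's front end at about px (318,125). The catches stand at the front corners. I'll descend gently.

jog_arm([
  [0,0,3.5,0,0,0],
  [0,0,6.5,0,0,0],
  [0,0,8.5,0,0,0],
  [0,0,9.5,0,0,0],
  [0,0,9.5,0,0,0],
  [0,0,9.7,0,0,0],
  [0,0,9.9,0,0,0],
  [0,0,9.9,0,0,0],
])

```text
time_s: 4.15
position: [0.5471, 0.0707, 0.0636]
tool_rot: [[-0.981, 0.196, 0.002], [0.196, 0.981, -0.0], [-0.002, 0.0, -1.0]]
ft_force: [-0.4, 0.2, -0.5]
grip_width: 0.0002
gripper_force: 0.0
```

jog_arm([
  [0,-0.2,0.2,0,0,0],
  [0,-0.2,0.3,0,0,0],
  [0,-0.2,0.4,0,0,0],
  [0,-0.2,0.5,0,0,0],
  [0,-0.2,0.5,0,0,0],
])

```text
time_s: 4.57
position: [0.5467, 0.0685, 0.0594]
tool_rot: [[-0.98, 0.197, 0.003], [0.197, 0.98, -0.001], [-0.003, 0.0, -1.0]]
ft_force: [-3.6, -0.8, 16.3]
grip_width: 0.0001
gripper_force: 7.5
```

jog_arm([
  [0.4,0,-0.07,0,0,0],
  [0.8,0,-0.14,0,0,0],
  [1.2,0,-0.2,0,0,0],
  [1.6,0,-0.27,0,0,0],
  [2.0,0,-0.34,0,0,0],
  [2.0,0,-0.34,0,0,0],
])

```text
time_s: 5.07
position: [0.5284, 0.0723, 0.0627]
tool_rot: [[-0.98, 0.197, 0.007], [0.197, 0.98, -0.001], [-0.007, 0.001, -1.0]]
ft_force: [2.1, 0.0, 10.3]
grip_width: 0.0002
gripper_force: 5.2
```

```bash
cat >> h.py <<'E'
def front(n='wrist'):
    d=cam(n); R0=np.array([.5714,.1306]); o=[]
    for g in env.regions_of(n,'scraper_round'):
        r,c=np.nonzero(g['pixels']); m=d['depth'][r,c]>0; P=w(d,r[m],c[m])
        q=P[:,:2]-R0; u=q@[.980,-.198]; v=q@[.198,.980]
        k=(abs(v+.067)<.035)&(P[:,2]>.04)&(P[:,2]<.1)&(u>-.2)&(u<.1)
        if k.sum()>100: o.append((n,round(g['score'],2),k.sum(),'u',np.percentile(u[k],[1,99]).round(4),'v',np.percentile(v[k],[1,50,99]).round(4),'z',np.percentile(P[k,2],[2,98]).round(4)))
    return o
E
python3 -c "
from h import *
print(front('wrist'));print(front('top'))"
```

```text
[('wrist', 0.78, np.int64(12063), 'u', array([-0.0837,  0.0251]), 'v', array([-0.0905, -0.0663, -0.0417]), 'z', array([0.0574, 0.0702]))]
[]
```

jog_arm([
  [0.6,0,-0.09,0,0,0],
  [1.2,0,-0.19,0,0,0],
  [1.8,0,-0.29,0,0,0],
  [2.4,0,-0.39,0,0,0],
  [3.0,0,-0.49,0,0,0],
  [3.6,0,-0.59,0,0,0],
  [4.2,0,-0.69,0,0,0],
  [4.8,0,-0.79,0,0,0],
])

```text
time_s: 5.93
position: [0.4825, 0.0816, 0.0707]
tool_rot: [[-0.98, 0.197, 0.009], [0.197, 0.98, -0.001], [-0.009, 0.001, -1.0]]
ft_force: [6.5, -1.2, 10.0]
grip_width: -0.0002
gripper_force: 5.3
```

```bash
python3 -c "
from h import *
print(front('wrist'));print(front('top'))"
```

```text
[('wrist', 0.56, np.int64(12286), 'u', array([-0.1306, -0.0207]), 'v', array([-0.0907, -0.0663, -0.0414]), 'z', array([0.0614, 0.0777]))]
[]
```

jog_arm([
  [0,0,-3,0,0,0],
  [0,0,-6,0,0,0],
  [2,0,-6,0,5,0],
  [3.9,0,-6,0,9.7,0],
  [3.9,0,-6,0,9.7,0],
  [3.9,0,-6,0,9.7,0],
], hand=0.85)

```text
time_s: 6.63
position: [0.4416, 0.0896, 0.1285]
tool_rot: [[-0.967, 0.197, -0.163], [0.194, 0.98, 0.033], [0.166, -0.0, -0.986]]
ft_force: [-0.4, 0.5, 0.1]
grip_width: 0.0721
gripper_force: 0.0
```

```bash
python3 -c "
from h import *
d=cam('wrist'); save(d,'pics/w2.png'); print(front('wrist'),front('top'),front('scene'))"
```

```text
[('wrist', 0.96, np.int64(9615), 'u', array([-0.1312, -0.0323]), 'v', array([-0.0904, -0.0656, -0.0413]), 'z', array([0.0612, 0.0781]))] [] [('scene', 0.87, np.int64(726), 'u', array([-0.1293,  0.0154]), 'v', array([-0.0983, -0.0657, -0.0364]), 'z', array([0.0529, 0.083 ]))]
```

View pics/w2.png

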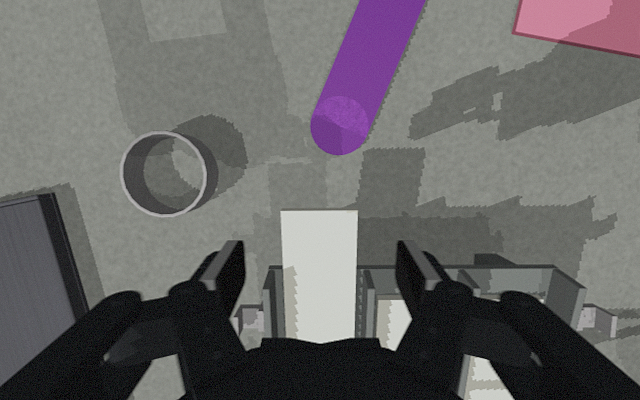

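The scraper overhangs about 42 mm, with its square end at px (318,212). The open fingers straddle it clear of the catch.

jog_arm([
  [-0.6,0,3,0,0,0],
  [-1.1,0,5.5,0,0,0],
  [-1.35,0,6.8,0,0,0],
  [-1.35,0,6.8,0,0,0],
  [-1.35,0,6.8,0,0,0],
])

```text
time_s: 7.4
position: [0.4429, 0.0894, 0.0593]
tool_rot: [[-0.966, 0.197, -0.166], [0.194, 0.98, 0.033], [0.169, -0.0, -0.986]]
ft_force: [0.2, 0.1, 0.5]
grip_width: 0.0727
gripper_force: 0.0
```

jog_arm([
  [0,0,0,0,0,0],
  [0,0,0,0,0,0],
  [0,0,0,0,0,0],
  [0,0,0,0,0,0],
  [0,0,0,0,0,0],
  [0,0,0,0,0,0],
], hand=0, newtons=60)

```text
time_s: 7.9
position: [0.4435, 0.0894, 0.0603]
tool_rot: [[-0.967, 0.197, -0.163], [0.194, 0.98, 0.033], [0.166, 0.0, -0.986]]
ft_force: [-0.4, -0.3, 6.6]
grip_width: 0.048
gripper_force: 61.0
```

jog_arm([
  [0.3,0,-0.3,0,0,0],
  [0.8,0,-0.8,0,0,0],
  [1.5,0,-1.8,0,0,0],
  [2.5,0,-3.5,0,0,0],
  [3.5,0,-6,0,0,0],
  [4,0,-9,0,0,0],
  [4,0,-10,0,0,0],
  [4,0,-10,0,0,0],
])

```text
time_s: 8.57
position: [0.4214, 0.0939, 0.1676]
tool_rot: [[-0.967, 0.196, -0.159], [0.194, 0.981, 0.033], [0.163, 0.001, -0.987]]
ft_force: [0.2, 1.3, -1.3]
grip_width: 0.0485
gripper_force: 62.0
```

```bash
python3 - <<'E'
from h import *
np.set_printoptions(precision=4,suppress=True)
s=env.observe()
d=cam('wrist'); save(d,'pics/w3.png')
R=s['tool_rot'];p=s['position']
for n in ['wrist','scene','top']:
  if n!='wrist': d=cam(n)
  for g in env.regions_of(n,'scraper_round')[:4]:
    r,c=np.nonzero(g['pixels']); m=d['depth'][r,c]>0; P=w(d,r[m],c[m]); 
    q=(P-p)@np.array(R); k=(abs(q)<[.16,.04,.06]).all(1)
    if k.sum()>60:
        q=q[k]; A=np.c_[q[:,:2],np.ones(len(q))]; print(n,g['score'],k.sum(),np.percentile(q,[2,50,98],axis=0),np.linalg.lstsq(A,q[:,2],rcond=None)[0])
E
```

```text
wrist 0.86 11967 [[-0.039  -0.023  -0.0159]
 [-0.0088  0.0003 -0.0147]
 [ 0.0162  0.0238 -0.0124]] [ 0.0018  0.0015 -0.0146]
scene 0.57 730 [[-0.1287 -0.0252 -0.0172]
 [-0.063  -0.0009 -0.0123]
 [ 0.0046  0.0231 -0.0069]] [-0.0129 -0.0162 -0.0131]
```

View pics/w3.png

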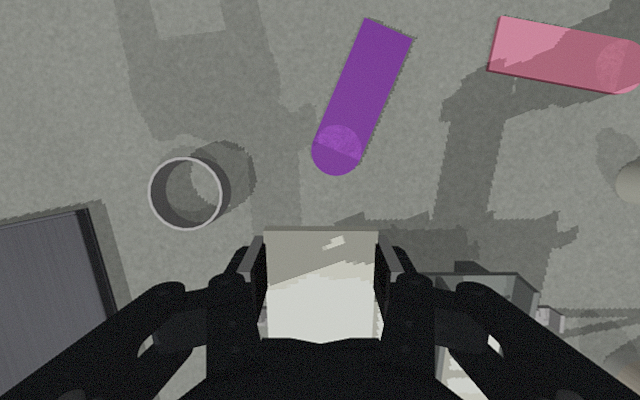

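The scraper is gripped squarely, with its square end at px (320,230). Carry it to the tray.

jog_arm([
  [-0.8,-3.7,0,0,0,0],
  [-2.0,-7.4,0,0,0,0],
  [-3.3,-11,0.6,0,-2,0],
  [-4.5,-14.8,1.5,0,-4,0],
  [-6,-18.5,2.4,0,-6,0],
  [-7,-22,3.3,0,-8,0],
  [-8.3,-26,4.3,0,-9.4,0],
  [-9.6,-29.8,5.2,0,-9.4,0],
])

```text
time_s: 9.53
position: [0.4451, -0.2156, 0.0963]
tool_rot: [[-0.98, 0.197, -0.006], [0.197, 0.98, 0.002], [0.006, 0.001, -1.0]]
ft_force: [0.5, -0.3, 0.1]
grip_width: 0.0483
gripper_force: 62.0
```

jog_arm([
  [0,0,0,0,0,0],
  [0,0,3,0,0,0],
  [0,0,6,0,0,0],
  [0,0,6,0,0,0],
  [0,0,6,0,0,0],
])

```text
time_s: 9.95
position: [0.4453, -0.2136, 0.0366]
tool_rot: [[-0.98, 0.197, -0.008], [0.197, 0.98, 0.004], [0.009, 0.002, -1.0]]
ft_force: [0.1, -0.8, 0.4]
grip_width: 0.0476
gripper_force: 62.5
```

jog_arm([
  [0,0,1.5,0,0,0],
  [0,0,2.3,0,0,0],
  [0,0,2.6,0,0,0],
  [0,0,2.8,0,0,0],
  [0,0,3.0,0,0,0],
  [0,0,3.0,0,0,0],
])

```text
time_s: 10.45
position: [0.446, -0.2142, 0.0079]
tool_rot: [[-0.98, 0.197, -0.005], [0.197, 0.98, 0.001], [0.005, -0.0, -1.0]]
ft_force: [0.1, -0.4, 0.0]
grip_width: 0.0483
gripper_force: 62.5
```

jog_arm([
  [0,0,0.2,0,0,0],
  [0,0,0.3,0,0,0],
  [0,0,0.4,0,0,0],
  [0,0,0.5,0,0,0],
  [0,0,0.5,0,0,0],
])

```text
time_s: 10.87
position: [0.4457, -0.2141, 0.0024]
tool_rot: [[-0.98, 0.197, -0.005], [0.197, 0.98, 0.001], [0.005, 0.0, -1.0]]
ft_force: [-0.5, 0.9, -1.4]
grip_width: 0.0486
gripper_force: 62.5
```

jog_arm([
  [0,0,0.1,0,0,0],
  [0,0,0.1,0,0,0],
  [0,0,0.1,0,0,0],
  [0,0,0.1,0,0,0],
  [0,0,-4,0,0,0],
  [0,0,-8,0,0,0],
  [0,0,-12,0,0,0],
  [0,0,-16,0,0,0],
], hand=0.8)

```text
time_s: 11.53
position: [0.4463, -0.214, 0.1645]
tool_rot: [[-0.98, 0.197, -0.005], [0.197, 0.98, 0.001], [0.005, 0.0, -1.0]]
ft_force: [0.9, -1.0, 0.5]
grip_width: 0.0681
gripper_force: 0.0
```

```bash
python3 - <<'E'
from h import *
np.set_printoptions(precision=4,suppress=True)
print(env.observe()['position'])
for n in ['top','scene']:
  d=cam(n); save(d,f'pics/{n}4.png')
  for t in ['scraper_round']:
   for g in env.regions_of(n,t)[:4]:
    r,c=np.nonzero(g['pixels']); m=d['depth'][r,c]>0; P=w(d,r[m],c[m]); 
    if P[:,1].mean()<-.1: print(n,g['score'],cv2.minAreaRect((P[:,:2]*1000).astype(np.float32)),np.percentile(P[:,2],[5,50,95]))
  for g in env.regions_of(n,'bail_bar')[:1]:
    r,c=np.nonzero(g['pixels']); m=d['depth'][r,c]>0; P=w(d,r[m],c[m]); q=P[:,:2]-[.5714,.1306]; u=q@[.98,-.198]; v=q@[.198,.98]
    k=(P[:,2]>.2)&(P[:,2]<.26); print('bar',g['score'],k.sum(),np.median(u[k]),np.percentile(v[k],[1,99]),np.percentile(P[k,2],[50,95]))
b=cv2.imread('pics/top4.png')[80:300,190:450]; c=cv2.imread('pics/scene4.png')[100:320,200:460]
cv2.imwrite('pics/c4.png',cv2.resize(cv2.hconcat([b,c]),(800,338)))
E
```

```text
[ 0.4463 -0.214   0.1645]
bar 0.71 272 0.10159731817421574 [-0.1178  0.1148] [0.2308 0.2354]
scene 0.89 ((503.4066467285156, -224.95571899414062), (50.93113708496094, 150.31288146972656), 78.30551147460938) [0.0065 0.0103 0.014 ]
bar 0.7 291 0.10537144213545652 [-0.1173  0.1134] [0.2319 0.2354]
```

View pics/c4.png

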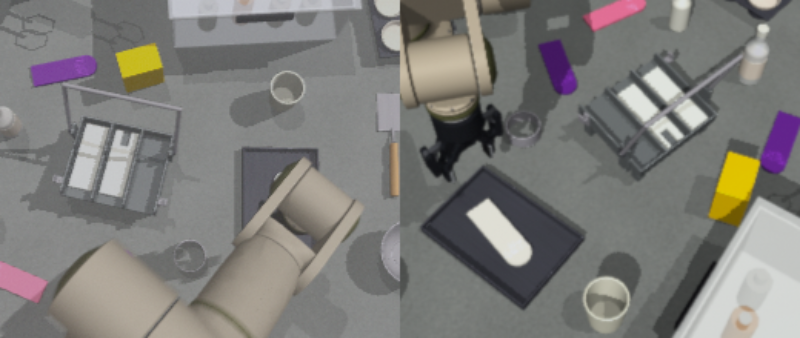

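The round scraper lies flat in the tray, at about px (498,232) in the right panel. The other two are still in their slots. Now the keeper: go up and over, behind the bar.

jog_arm([
  [-0.5,2,-3.5,0,0,0],
  [-2,4,-6.5,0,0,0],
  [-4,6.5,-9,0,0,0],
  [-6,9.5,-11,0,0,0],
  [-8,12.5,-13,0,0,0],
  [-10,16,-13,0,0,0],
  [-11.7,19.5,-13,0,0,0],
  [-13.5,23,-13,0,0,0],
], hand=0)

```text
time_s: 12.5
position: [0.6258, -0.0138, 0.2899]
tool_rot: [[-0.98, 0.197, -0.008], [0.197, 0.98, 0.002], [0.008, 0.0, -1.0]]
ft_force: [0.3, -0.4, 0.8]
grip_width: -0.0002
gripper_force: 0.0
```

jog_arm([
  [-1.8,3.3,0,0,0,0],
  [-3.6,6.6,0,0,0,0],
  [-5,10,0,0,0,0],
  [-5.8,13.2,0,0,0,0],
  [-5.8,13.2,0,0,0,0],
])

```text
time_s: 12.92
position: [0.709, 0.108, 0.287]
tool_rot: [[-0.981, 0.191, -0.01], [0.191, 0.982, 0.002], [0.011, 0.0, -1.0]]
ft_force: [-0.8, -0.1, -0.8]
grip_width: 0.0001
gripper_force: 0.0
```

jog_arm([
  [0,0,3,0,0,0],
  [0,0,6,0,0,0],
  [0,0,8,0,0,0],
  [0,0,8,0,0,0],
])

```text
time_s: 13.25
position: [0.7054, 0.1025, 0.2041]
tool_rot: [[-0.98, 0.197, -0.018], [0.197, 0.98, 0.001], [0.018, -0.002, -1.0]]
ft_force: [-0.5, -0.2, -0.3]
grip_width: 0.0001
gripper_force: 0.0
```

jog_arm([
  [1,0,0,0,0,0],
  [2,0,0,0,0,0],
  [3,0,-0.2,0,0,0],
  [4,0,-0.3,0,0,0],
  [4,0,-0.3,0,0,0],
])

```text
time_s: 13.67
position: [0.6676, 0.1106, 0.2162]
tool_rot: [[-0.981, 0.196, -0.004], [0.196, 0.981, 0.001], [0.004, 0.0, -1.0]]
ft_force: [-0.6, 1.2, -0.1]
grip_width: 0.0
gripper_force: 0.0
```

jog_arm([
  [1.5,0,0,0,0,0],
  [3,0,0,0,0,0],
  [4.5,0,0,0,0,0],
  [6,0,0.2,0,0,0],
  [7.5,0,0.4,0,0,0],
  [8.3,0,0.5,0,0,0],
])

```text
time_s: 14.17
position: [0.5862, 0.1268, 0.2101]
tool_rot: [[-0.98, 0.197, -0.005], [0.197, 0.98, 0.001], [0.006, -0.0, -1.0]]
ft_force: [3.9, -1.4, -1.5]
grip_width: -0.0002
gripper_force: 1.3
```

```bash
cat >> h.py <<'E'
def bar(n):
  d=cam(n)
  for g in env.regions_of(n,'bail_bar')[:2]:
    r,c=np.nonzero(g['pixels']); m=d['depth'][r,c]>0; P=w(d,r[m],c[m]); q=P[:,:2]-[.5714,.1306]; u=q@[.98,-.198]; v=q@[.198,.98]
    k=(abs(v)<.1)&(abs(u)<.14)&(P[:,2]>.075)&(P[:,2]<.3)
    if k.sum()>20: print(n,'bar',round(g['score'],2),k.sum(),np.percentile(u[k],[5,50,95]).round(4),np.percentile(P[k,2],[5,50,95]).round(4))
  return d
E
python3 -c "
from h import *
d=bar('scene'); d=bar('top'); d=bar('wrist'); print(env.observe()['ft_force'])"
```

```text
scene bar 0.7 80 [-0.0054  0.0032  0.006 ] [0.2202 0.2326 0.2363]
top bar 0.74 102 [-0.0042 -0.0011  0.0031] [0.2266 0.2318 0.2346]
wrist bar 0.96 10114 [-0.0049 -0.0021  0.0024] [0.2273 0.2307 0.2321]
[ 0.12222218 -0.12913582 -0.86872835]
```

jog_arm([
  [1.5,0,0.3,0,0,0],
  [3,0,1.0,0,0,0],
  [4,0,1.7,0,0,0],
  [5,0,2.5,0,0,0],
  [6,0,3.5,0,0,0],
  [7,0,4.7,0,0,0],
  [7.5,0,5.3,0,0,0],
  [7.5,0,5.3,0,0,0],
])

```text
time_s: 15.13
position: [0.5128, 0.1416, 0.1565]
tool_rot: [[-0.98, 0.197, -0.006], [0.197, 0.98, 0.001], [0.006, -0.0, -1.0]]
ft_force: [0.3, -0.0, -0.2]
grip_width: -0.0
gripper_force: 0.0
```

```bash
python3 -c "
from h import *
d=bar('scene'); d=bar('wrist'); print(env.observe()['ft_force'])"
```

```text
scene bar 0.88 80 [-0.0755 -0.0714 -0.0683] [0.1697 0.1738 0.1775]
wrist bar 0.66 9156 [-0.079  -0.0761 -0.0717] [0.1694 0.1726 0.174 ]
[0.30508828 0.18185004 0.92115723]
```

jog_arm([
  [-0.6,0,0,0,0,0],
  [-0.6,0,-2.5,0,0,0],
  [-0.6,0,-4.5,0,0,0],
  [-0.6,0,-4.5,0,0,0],
  [2.4,0,-4.5,0,0,0],
  [2.4,0,-4.5,0,0,0],
])

```text
time_s: 15.83
position: [0.4866, 0.1469, 0.2025]
tool_rot: [[-0.981, 0.196, -0.008], [0.196, 0.981, 0.001], [0.008, -0.0, -1.0]]
ft_force: [0.5, 1.1, -0.0]
grip_width: -0.0002
gripper_force: 0.0
```

jog_arm([
  [0,0,1.5,0,0,0],
  [0,0,2.5,0,0,0],
  [0.4,0,4,0,0,0],
  [0.9,0,5.5,0,0,0],
  [1.4,0,7,0,0,0],
  [1.7,0,8.5,0,0,0],
  [2.0,0,9.5,0,0,0],
  [2.1,0,10.3,0,0,0],
])

```text
time_s: 16.5
position: [0.4684, 0.1505, 0.0988]
tool_rot: [[-0.98, 0.197, -0.006], [0.197, 0.98, 0.001], [0.006, -0.0, -1.0]]
ft_force: [-0.2, -0.3, 1.6]
grip_width: 0.0004
gripper_force: 0.6
```

jog_arm([
  [0,0,0.3,0,0,0],
  [0,0,0.6,0,0,0],
  [0,0,0.9,0,0,0],
  [0,0,1.0,0,0,0],
  [0,0,1.0,0,0,0],
])

```text
time_s: 16.92
position: [0.4687, 0.1505, 0.0898]
tool_rot: [[-0.98, 0.197, -0.005], [0.197, 0.98, 0.001], [0.005, 0.0, -1.0]]
ft_force: [-0.1, 0.8, 0.3]
grip_width: 0.0001
gripper_force: 0.0
```

```bash
python3 -c "
from h import *
d=bar('scene'); d=bar('wrist'); save(d,'pics/w5.png');print(env.observe()['ft_force'])"
```

```text
scene bar 0.72 159 [-0.1023 -0.0973 -0.0939] [0.0847 0.0892 0.0934]
wrist bar 0.83 5931 [-0.1049 -0.1022 -0.0974] [0.0845 0.088  0.0895]
[-0.10171346 -0.58401798  0.43163717]
```

View pics/w5.png

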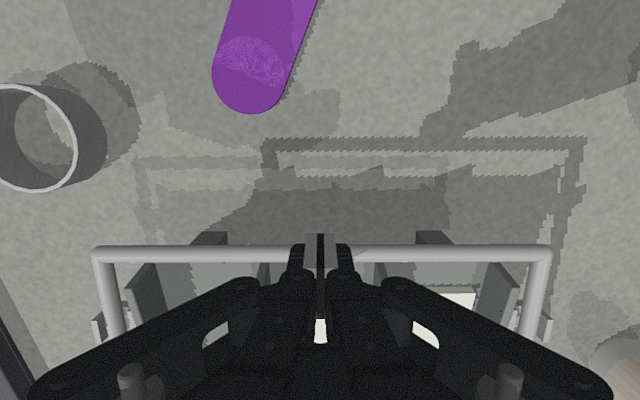

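The bar is down in front of the mouths, at about px row 253. I'll press gently further to seat it.

jog_arm([
  [0,0,0.2,0,0,0],
  [0,0,0.4,0,0,0],
  [0,0,0.5,0,0,0],
  [0,0,0.5,0,0,0],
])

```text
time_s: 17.45
position: [0.4689, 0.1506, 0.0883]
tool_rot: [[-0.981, 0.196, -0.001], [0.196, 0.981, 0.001], [0.001, 0.001, -1.0]]
ft_force: [-11.7, -2.3, 40.1]
grip_width: -0.0001
gripper_force: 19.7
```

jog_arm([
  [0,0,-2,0,0,0],
  [0.5,0,-6,0,0,0],
  [1,0,-10,0,0,0],
  [3,0,-14,0,0,0],
  [6,2,-17,0,0,0],
  [9,6,-17,0,0,0],
  [9,9,-17,0,0,0],
  [9,9,-17,0,0,0],
])

```text
time_s: 18.12
position: [0.3973, 0.2612, 0.2563]
tool_rot: [[-0.982, 0.191, -0.003], [0.191, 0.982, 0.004], [0.003, 0.003, -1.0]]
ft_force: [-1.6, 0.0, -1.1]
grip_width: 0.0002
gripper_force: 0.0
```

```bash
python3 - <<'E'
from h import *
for n in ['scene','top']:
  d=bar(n); save(d,f'pics/{n}6.png')
  for t in ['scraper_round','scraper_fork','scraper_square','cutter','cup','case_box','bottle_a']:
   for g in env.regions_of(n,t)[:3]:
    r,c=np.nonzero(g['pixels']); m=d['depth'][r,c]>0; P=w(d,r[m],c[m]); print(n,t,round(g['score'],2),np.median(P,0).round(3))
b=cv2.imread('pics/top6.png')[80:300,190:450]; c=cv2.imread('pics/scene6.png')[100:320,200:460]
cv2.imwrite('pics/c6.png',cv2.resize(cv2.hconcat([b,c]),(800,338)))
E
```

```text
scene bar 0.92 156 [-0.1021 -0.0974 -0.0938] [0.0848 0.089  0.0934]
scene scraper_round 0.91 [ 0.503 -0.227  0.01 ]
scene scraper_round 0.76 [0.807 0.27  0.007]
scene scraper_round 0.74 [0.331 0.35  0.007]
scene scraper_fork 0.94 [0.578 0.132 0.056]
scene scraper_square 0.7 [ 0.389 -0.025  0.019]
scene scraper_square 0.61 [0.594 0.197 0.056]
scene cutter 0.67 [0.5   0.17  0.089]
scene cutter 0.62 [ 0.384 -0.023  0.016]
scene cutter 0.48 [0.803 0.064 0.099]
scene cup 0.98 [ 0.744 -0.221  0.048]
scene case_box 0.73 [0.803 0.065 0.099]
scene case_box 0.69 [0.567 0.097 0.062]
scene bottle_a 0.76 [0.471 0.399 0.063]
scene bottle_a 0.72 [0.673 0.365 0.082]
scene bottle_a 0.32 [ 0.704 -0.481  0.004]
top bar 0.66 175 [-0.1047 -0.1008 -0.0966] [0.0849 0.0886 0.0928]
top scraper_round 0.93 [ 0.5   -0.226  0.011]
top scraper_round 0.88 [0.804 0.269 0.006]
top scraper_round 0.86 [0.346 0.392 0.006]
top scraper_fork 0.97 [0.571 0.129 0.056]
top scraper_square 0.62 [ 0.504 -0.231  0.005]
top scraper_square 0.6 [0.59  0.194 0.056]
top cup 0.68 [ 0.759 -0.237  0.045]
top cup 0.58 [0.502 0.164 0.088]
top case_box 0.86 [0.782 0.086 0.098]
top case_box 0.66 [0.5   0.11  0.088]
top bottle_a 0.85 [0.657 0.368 0.096]
```

View pics/c6.png

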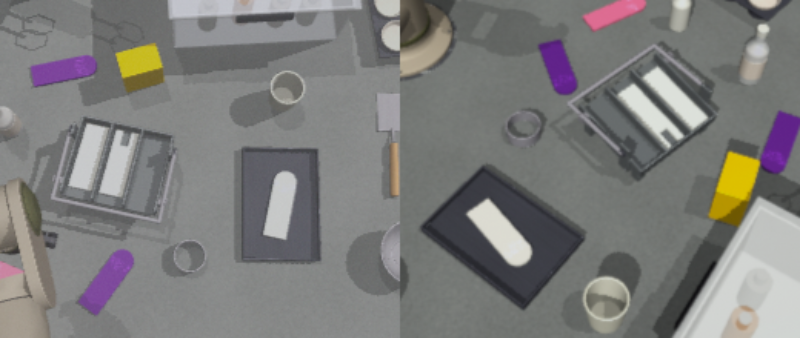

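The final views show the round scraper flat in the tray, the keeper down across the mouths, and everything else in place.

```bash
python3 -c "
from rig import env
print(env.close_job())"
```

```text
the job is handed in; nothing more can be done
None
```

The job is handed in but no verdict came back. The last pictures show the round-ended scraper flat in the tray, the keeper fully down, the other two scrapers in their slots and nothing visibly disturbed, at about 18 s of the 67 s allowed.

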